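# Clear the empty stain jars from the staining bench and tally the batch

### The job

Gather all the empty brown jars with green caps from the bench into the purple tray, so that they are all in it together, then take the tray by its handle board and tip them out into the yellow waste tub. Set the empty tray back flat and squarely in the middle of its blue mat and, once that is done and every jar is in the tub, swing the tally counter's lever all the way to its stop and let it spring back. Leave the amber bottles, the wash bottle and the beaker standing where they are.

Things in the scene. Friction and masses are not known exactly. Their poses are not given: they have to be found in the camera images.
- jar1: Empty brown plastic jar with a green screw cap, a stable cylinder 44 mm in diameter and 60 mm tall, about 50 g. Origin: centre of its underside; z is its axis, towards the cap. It starts upright on the bench.
- jar2: Empty brown plastic jar with a green screw cap, a stable cylinder 44 mm in diameter and 60 mm tall, about 50 g. Origin: centre of its underside; z is its axis, towards the cap. It starts upright on the bench.
- jar3: Empty brown plastic jar with a green screw cap, a stable cylinder 44 mm in diameter and 60 mm tall, about 50 g. Origin: centre of its underside; z is its axis, towards the cap. It starts upright on the bench.
- jar4: Empty brown plastic jar with a green screw cap, a stable cylinder 44 mm in diameter and 60 mm tall, about 50 g. Origin: centre of its underside; z is its axis, towards the cap. It starts upright on the bench.
- jar5: Empty brown plastic jar with a green screw cap, a stable cylinder 44 mm in diameter and 60 mm tall, about 50 g. Origin: centre of its underside; z is its axis, towards the cap. It starts upright on the bench.
- tray: Loose purple scoop tray, 0.25 kg, on the mat. Floor 182 x 182 mm, 4 mm thick, x = -91 to 91, y = -104 to 78 mm. Sides and back (-y) have walls 45 mm high; inside clear x = -87 to 87, y = -90 to 74 mm. Front (+y) is the pouring edge. A white handle board stands at the back. Origin: in the underside, 97 mm in front of the board's mid-plane; z up.
- tray_grip (a point): Grasp point in the tray's white handle board, at (0, -97, 95) mm in the tray's frame. The board is 70 mm wide (x), 14 mm thick (y), its top 120 mm above the tray's underside: pinch it across y from above.
- tray_lip (a point): Middle of the tray's pouring edge, at (0, 78, 4) mm in the tray's frame; a lip 5 mm above the floor runs along it. With this edge tilted down by 65 degrees the jars slide or roll out over it.
- mat: The tray's parking place: blue flat mat, 250 x 250 mm and 3 mm thick, fixed to the bench. Origin: centre of its underside; x and y along its edges.
- tub: Yellow waste tub, fixed to the bench, open at the top: 230 (x) x 260 (y) mm outside, 95 mm high, walls and floor 5 mm. Origin: centre of its underside; x and y along its walls.
- counter: Grey bench tally counter, fixed: housing 75 (x) x 70 (y) x 50 mm high with two small steel cheeks on top, up to 70 mm high, at y = +-16 mm. Origin: centre of its underside. The lever swings in its x-z plane, over the top from -x to +x.
- lever (a joint): Angle of the counter's lever, rad: 0 at rest (leaning 0.45 rad from the vertical to the counter's -x), 0.9 at its stop (leaning 0.45 rad to +x). A spring brings it back; at the knob it takes about 1 N at the start and 2.5 N at the stop.
- lever_tip (a point): Centre of the lever's red ball knob (22 mm in diameter) at the end of a 10 mm steel rod, 80 mm from the pivot.
- lever_pivot (a point): Pivot of the lever, 62 mm above the bench in the middle of the counter.
- amber1: Full amber bottle with a brass-coloured cap, 54 mm in diameter, 105 mm tall, standing among the jars; not to be moved. Origin: centre of its underside.
- amber2: Full amber bottle with a brass-coloured cap, 60 mm in diameter, 130 mm tall, behind the work; not to be moved. Origin: centre of its underside.
- wash: White wash bottle with a red cap, 64 mm in diameter, 150 mm tall, at the left side; not to be moved. Origin: centre of its underside.
- beaker: Glass beaker, 70 mm in diameter, 90 mm tall, at the right side; not to be moved. Origin: centre of its underside.
There are look-alikes about, which are no part of the job. What is shaped like the jar3 but pink is not meant.

How it is judged (in metres and radians):
On the way, in this order (a step that is already met when the one before it is completed fails the run):
1. all the jars on the bench are together in the tray (x of jar1 in the frame of tray between -0.09 and 0.09 m and y of jar1 in the frame of tray between -0.095 and 0.085 m and z of jar1 in the frame of tray between -0.005 and 0.06 m and x of jar2 in the frame of tray between -0.09 and 0.09 m and y of jar2 in the frame of tray between -0.095 and 0.085 m and z of jar2 in the frame of tray between -0.005 and 0.06 m and x of jar3 in the frame of tray between -0.09 and 0.09 m and y of jar3 in the frame of tray between -0.095 and 0.085 m and z of jar3 in the frame of tray between -0.005 and 0.06 m and x of jar4 in the frame of tray between -0.09 and 0.09 m and y of jar4 in the frame of tray between -0.095 and 0.085 m and z of jar4 in the frame of tray between -0.005 and 0.06 m and x of jar5 in the frame of tray between -0.09 and 0.09 m and y of jar5 in the frame of tray between -0.095 and 0.085 m and z of jar5 in the frame of tray between -0.005 and 0.06 m), for 0.2 s.
2. the tray is tipped over the tub (angle between tray's own z axis and vertical above 0.7 rad and horizontal distance between tray_lip and tub below 0.15 m), for 0.1 s.
3. the empty tray is back on its mat (horizontal distance between tray and mat below 0.03 m and angle between the x axis of tray and the x axis of mat, either way round below 0.2 rad and angle between tray's own z axis and vertical below 0.08 rad and height (world z) of tray below 0.015 m), for 0.2 s.
4. with all the jars in the tub, the tally lever is at its stop (x of jar1 in the frame of tub between -0.115 and 0.115 m and y of jar1 in the frame of tub between -0.13 and 0.13 m and height (world z) of each of jar1, jar2, jar3, jar4, jar5 below 0.125 m and x of jar2 in the frame of tub between -0.115 and 0.115 m and y of jar2 in the frame of tub between -0.13 and 0.13 m and x of jar3 in the frame of tub between -0.115 and 0.115 m and y of jar3 in the frame of tub between -0.13 and 0.13 m and x of jar4 in the frame of tub between -0.115 and 0.115 m and y of jar4 in the frame of tub between -0.13 and 0.13 m and x of jar5 in the frame of tub between -0.115 and 0.115 m and y of jar5 in the frame of tub between -0.13 and 0.13 m and value of joint lever above 0.82 rad), for 0.05 s.
At the end, for the whole second after the job is handed in: Every jar from the bench lies still in the tub (origin within its outline, below 125 mm); the empty tray lies flat on the mat, its origin within 30 mm of the mat's middle and square to it within 0.2 rad (either way round); the lever has been to its stop (over 0.82 rad) and is back (under 0.1 rad) (all of step 3 and x of jar1 in the frame of tub between -0.115 and 0.115 m and y of jar1 in the frame of tub between -0.13 and 0.13 m and height (world z) of each of jar1, jar2, jar3, jar4, jar5 below 0.125 m and x of jar2 in the frame of tub between -0.115 and 0.115 m and y of jar2 in the frame of tub between -0.13 and 0.13 m and x of jar3 in the frame of tub between -0.115 and 0.115 m and y of jar3 in the frame of tub between -0.13 and 0.13 m and x of jar4 in the frame of tub between -0.115 and 0.115 m and y of jar4 in the frame of tub between -0.13 and 0.13 m and x of jar5 in the frame of tub between -0.115 and 0.115 m and y of jar5 in the frame of tub between -0.13 and 0.13 m and linear speed of each of jar1, jar2, jar3, jar4, jar5 below 0.03 m/s and linear speed of tray below 0.02 m/s and value of joint lever below 0.1 rad); the robot touches nothing.
It fails at once if amber bottle (amber1) is pushed more than 50 mm away or tipped (distance of amber1 from where it was at the start of the episode above 0.05 m or angle between amber1's own z axis and vertical above 0.5 rad).
It fails at once if amber bottle (amber2) is pushed more than 50 mm away or tipped (distance of amber2 from where it was at the start of the episode above 0.05 m or angle between amber2's own z axis and vertical above 0.5 rad).
It fails at once if wash bottle (wash) is pushed more than 50 mm away or tipped (distance of wash from where it was at the start of the episode above 0.05 m or angle between wash's own z axis and vertical above 0.5 rad).
It fails at once if beaker (beaker) is pushed more than 50 mm away or tipped (distance of beaker from where it was at the start of the episode above 0.05 m or angle between beaker's own z axis and vertical above 0.5 rad).
Of jar1, jar2, jar3, jar4, jar5 only 3 to 5 are there at a start; the rules pass over those that are not, and their reading is None.
At some moment in a run one of jar1, jar2, jar3, jar4, jar5 may be knocked a few centimetres aside while the robot is not near it.
It also fails if it takes over 208 s, if anything falls off the work surface, if the arm or the gripper's body presses on something with over 40 N, if the wrist force passes 120 N, or if a joint passes its speed limit or range.

### The arm

A 6-joint arm with a two-finger parallel gripper is mounted at the origin on the work surface. World frame = base frame: x ahead of the robot, y to its left, z up, the work surface at z = 0. Lengths are in mm, angles in rad, forces in N, time in s.
With the tool pointing down it reaches from about 350 to 925 mm from the base axis. Payload 6.4 kg.
Tool frame: the origin (TCP) lies midway between the tips of the shut fingers; the grasp point (between the pads) lies 19 mm behind it (bot.pinch_z is the distance from the TCP to the grasp point, in mm); z points along the fingers, y is the line along which they close (so a half turn about z gives the same grasp; the last joint's range is limited). The gripper opens to 85 mm and grips with 20 to 120 N. Pads are 22 mm wide; open, the fingers measure 114 mm over their backs; the gripper's body (76 mm by 85 mm) begins 54 mm behind the grasp point. The pads swing forward as they close: fully open they stand 13 mm farther back than shut.
Start: joints at [-1.277, 0.245, 1.558, -0, 1.339, -0.174], TCP at [293.107, -580.174, 231.29] pointing down, gripper open.
Joint ranges: [-3.13, 3.13], [-1.02, 2.26], [0.13, 2.54], [-0.95, 4.09], [0.21, 2.88], [-2.74, 2.74]. Speed limits (rad/s): [2.57, 2.57, 3.14, 3.14, 3.14, 3.14].

### API

Orientations are given as a unit quaternion [w, x, y, z].
In Python, from cell import bot gives the robot as it stands. Calls block until the motion is done:
- bot.move_pose(position, orientation): joint-space move of the TCP to a pose.
- bot.servo_line(position, ori=None, rate=150, force_limit=None): straight line of the TCP; ori=None keeps the orientation; rate is the mean speed in mm/s. With force_limit (N) it stops when the force on the tool has changed by that much, and returns True; else False.
- bot.set_joints(angles): joint-space move.
- bot.move_gripper(opening, grip_force=None): finger opening in mm; grip_force is the grip in N (None keeps the last); returns when the fingers have stopped.
- bot.hold(seconds).
- bot.inverse_kinematics(position, orientation): joint angles nearest the present ones, or None.
- bot.sense(): the state.
- bot.snapshot(name): name is "side" or "top"; returns (picture, depth): 420x560x3 uint8, red, green, blue; 420x560 float32, mm along the optical axis (not along the pixel's ray), 0 where there is no reading.
- bot.camera_info(name): a dict with "fx", "fy", "cx", "cy" (pixels), "rvec" (rotation vector, rad) and "tvec" (3), from world to camera coordinates, as OpenCV has them. Camera axes: x right, y down, z forward; pixel columns grow to the right and rows downward; lengths in mm; the calibration is good to about 2 mm. A picture is of the moment at which its call begins. camera_info takes no time and is no camera call.
A pose or a line that the arm cannot do raises bot.IKError and nothing moves.
- bot.close_job(): hands the job in; it is judged then, once.
The state is a dict: "time": time; "qpos": joint angles; "joint_vel": joint speeds; "joint_torque": joint torques, N m; "position": TCP position; "tcp_rot": TCP orientation; "ft_force": force on the tool from outside, world axes, zero at the start; "torque": the same for the moment, N m; "gripper_width": finger opening in mm; "grip_force": force on a finger pad.
Only numpy, scipy, OpenCV 4.12 (cv2) and the standard library are available. Lean on these libraries where they do the work, as an engineer would, in place of code of your own. Each camera call takes 0.05 s, during which the arm holds its last target. There are 200 camera calls.

## Working session

There is one attempt and no reset: what is moved stays moved. The work goes in short steps, each a Python script; the robot and the scene stay as the last script left them, time stands still between calls to the robot, and variables do not carry over. Pictures are saved under pics/ and viewed, at most 14 in all, crops included, and the job is handed in when it is done.

```bash
ls; mkdir -p pics; python3 - <<'E'
from cell import bot
import cv2,numpy as np
for n in("top","side"):
    p,d=bot.snapshot(n); np.savez(f"pics/{n}0.npz",p=p,d=d)
    cv2.imwrite(f"pics/{n}0.png",cv2.resize(p[:,:,::-1],(784,588),interpolation=cv2.INTER_CUBIC))
    print(bot.camera_info(n))
print(bot.sense(),bot.pinch_z)
E
```

```text
pics
{'fx': 480.57533960650375, 'fy': 480.57533960650375, 'cx': 281.6007201715906, 'cy': 213.15371597743956, 'rvec': array([ 2.16397456, -2.18010835,  0.074933  ]), 'tvec': array([   8.98115724,  543.20644539, 1306.76522967])}
{'fx': 416.21429984154514, 'fy': 416.21429984154514, 'cx': 278.34566775743383, 'cy': 211.61429982968792, 'rvec': array([ 2.23131037, -0.11679573,  0.05104589]), 'tvec': array([-530.40695424,  126.754918  , 1320.46224372])}
{'time': 0.1, 'qpos': array([-1.27709632e+00,  2.45763392e-01,  1.55892852e+00,  4.37995831e-06,
        1.33868154e+00, -1.74110249e-01]), 'joint_vel': array([ 4.95722087e-04, -1.19768456e-03, -3.76000309e-03,  3.70614136e-05,
       -2.54861375e-04, -9.47882723e-04]), 'joint_torque': array([-6.45410855e-04, -4.30672216e+01, -3.27128041e+01, -1.72758923e-04,
        2.85088936e-03,  2.43150942e-05]), 'position': array([ 292.9560704 , -579.66443364,  230.25868364]), 'tcp_rot': array([-8.88934157e-04,  9.72768423e-01,  2.31777484e-01, -5.10825362e-05]), 'ft_force': array([ 0.10800533, -0.03779904, -0.38926784]), 'torque': array([-0.02180308,  0.01533346,  0.01064154]), 'grip_force': 0.0, 'gripper_width': 85.403919018039} 18.700000000000003
```

View pics/top0.png

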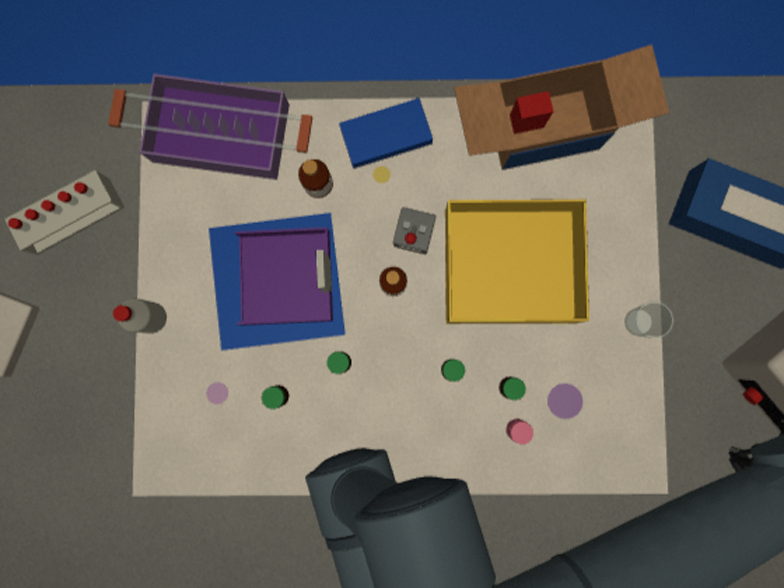

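View pics/side0.png

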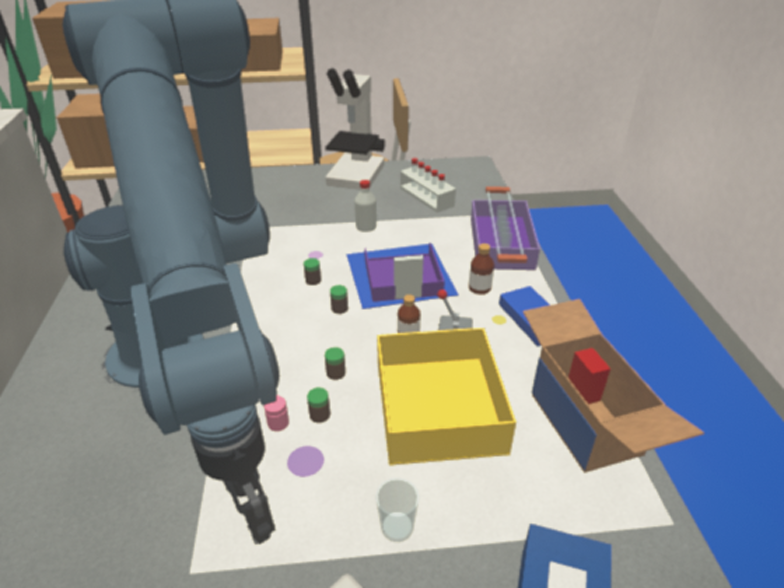

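The top view (784x588) shows the following.

- **Green-capped jars:** (273,397), (339,362), (453,370) and (513,388).
- **Could be mistaken for jars:** the pink jar at (520,432), the lilac discs at (217,393) and (565,400), and the amber caps at (313,170) and (393,280). None of these are targets.
- **Tray:** it sits on the mat at (285,277), with its board on the right at (322,268). The purple crate at (215,125) is not the tray.
- **Tub and counter:** the tub is at (517,262) and the counter at (413,230).

The arm could be hiding a fifth jar, so I'll check that too.

```bash
cat > h.py <<'E'
from cell import bot
import cv2,numpy as np
def cam(n):
    c=bot.camera_info(n); R=cv2.Rodrigues(c["rvec"])[0]; K=np.array([[c["fx"],0,c["cx"]],[0,c["fy"],c["cy"]],[0,0,1]])
    return K,R,np.array(c["tvec"]).reshape(3)
def cloud(n,d):
    K,R,t=cam(n); v,u=np.indices(d.shape); r=np.stack([u,v,np.ones_like(u)],-1)@np.linalg.inv(K).T
    P=(r*d[...,None]-t)@R; P[d==0]=np.nan; return P
def plane(n,uv,z):           # pixel + height -> world
    K,R,t=cam(n); C=-R.T@t; r=R.T@np.linalg.inv(K)@np.array([*uv,1.]); return C+r*(z-C[2])/r[2]
def proj(n,X):
    K,R,t=cam(n); p=K@(R@np.asarray(X,float)+t); return p[:2]/p[2]
def tri(ut,us):
    A=[K@np.c_[R,t] for K,R,t in (cam("top"),cam("side"))]
    X=cv2.triangulatePoints(A[0],A[1],np.array(ut,float).reshape(2,1),np.array(us,float).reshape(2,1)).ravel(); return X[:3]/X[3]
def blobs(n,p,d,lo,hi,amin=25):
    h=cv2.cvtColor(p,cv2.COLOR_RGB2HSV); m=cv2.inRange(h,lo,hi); k,l,s,c=cv2.connectedComponentsWithStats(m)
    P=cloud(n,d); return [(c[i].round(1),s[i,4],np.nanmedian(P[l==i],0).round(),np.nanpercentile(P[l==i],[3,97],axis=0).round()) for i in range(1,k) if s[i,4]>=amin]
GREEN=((45,100,40),(85,255,255))
E
python3 - <<'E'
from h import *
for n in("top","side"):
    f=np.load(f"pics/{n}0.npz");p,d=f["p"],f["d"]
    print(n)
    for nm,r in dict(green=GREEN,yellow=((22,120,60),(32,255,255)),purple=((130,90,30),(150,255,255)),blue=((100,150,60),(125,255,255)),red=((0,180,90),(6,255,255))).items():
        for b in blobs(n,p,d,*r,amin=18): print(nm,b[0],b[1],b[2],b[3].tolist())
P=cloud("top",np.load("pics/top0.npz")["d"])
for nm,u,v in (("amber1",393,278),("amber2",313,168),("wash",121,313),("beaker",650,320),("counter",400,240),("counter2",425,243),("board",322,268),("knob",410,238)):
    print(nm,P[int(v/1.4),int(u/1.4)].round())
print("occl", [plane("top",(u/1.4,v/1.4),50).round() for u,v in((310,480),(350,450),(390,455),(430,485),(490,560),(740,460))])
E
```

```text
top
green [241.3 258.6] 184 [418. 113.  61.] [[402.0, 95.0, 52.0], [437.0, 131.0, 66.0]]
green [323.5 264. ] 193 [ 403. -105.   61.] [[387.0, -124.0, 55.0], [422.0, -89.0, 65.0]]
green [366.6 277. ] 196 [ 368. -220.   60.] [[350.0, -238.0, 55.0], [386.0, -202.0, 66.0]]
green [194.9 283.3] 192 [355. 236.  60.] [[337.0, 219.0, 52.0], [371.0, 255.0, 65.0]]
yellow [272.2 124.2] 104 [800.  31.   2.] [[787.0, 17.0, -4.0], [815.0, 45.0, 6.0]]
yellow [368.7 186.6] 8806 [ 616. -239.    7.] [[497.0, -353.0, 1.0], [719.0, -101.0, 96.0]]
purple [157.4  70.7] 638 [955. 358.  18.] [[933.0, 247.0, 12.0], [977.0, 468.0, 23.0]]
purple [156.  86.] 1031 [912. 361.  18.] [[873.0, 251.0, 13.0], [943.0, 478.0, 55.0]]
purple [151.5 106.6] 1266 [850. 373.  18.] [[821.0, 262.0, 12.0], [880.0, 483.0, 24.0]]
purple [201.4 197.2] 3985 [590. 231.   8.] [[503.0, 141.0, 3.0], [676.0, 310.0, 49.0]]
blue [268.4  27.1] 30535 [1454.   99. -749.] [[1326.0, -1160.0, -761.0], [1577.0, 1228.0, -738.0]]
blue [275.4  93.7] 1850 [878.  21.  36.] [[826.0, -57.0, 31.0], [929.0, 97.0, 41.0]]
blue [523.6 145.4] 1964 [ 719. -626.
[... 2245 characters left out ...]
59.4 200.6] 345 [482. 222.   2.] [[460.0, 117.0, -1.0], [547.0, 337.0, 7.0]]
blue [319.8 202.6] 67 [703. 174.   3.] [[696.0, 139.0, -1.0], [713.0, 258.0, 7.0]]
blue [373.6 213.9] 317 [863.  57.  35.] [[825.0, 17.0, 31.0], [905.0, 93.0, 38.0]]
red [423.9 258.8] 107 [ 891. -268.  135.] [[877.0, -285.0, 132.0], [909.0, -243.0, 138.0]]
amber1 [576.   8. 105.]
amber2 [778. 154. 129.]
wash [511. 492. 155.]
beaker [ 499. -502.    5.]
counter [655.  -6.  55.]
counter2 [650. -54.  52.]
board [593. 136. 122.]
knob [642. -24. 145.]
occl [array([197., 167.,  50.]), array([252.,  91.,  50.]), array([243.,  15.,  50.]), array([187., -61.,  50.]), array([  49., -171.,   50.]), array([ 230., -645.,   50.])]
```

Both views agree: four jars, caps at z about 60. I'll swing the arm aside to look for a hidden fifth jar, and take close crops of a jar and the tray.

```bash
python3 - <<'E'
from h import *
q=bot.sense()["qpos"].copy(); q[0]=-2.1; bot.set_joints(q)
for n in("top","side"):
    p,d=bot.snapshot(n); np.savez(f"pics/{n}1.npz",p=p,d=d)
    print([ (b[0],b[1],b[2]) for b in blobs(n,p,d,*GREEN) if b[2][0]>0])
p=np.load("pics/top1.npz")["p"]
a=cv2.resize(p[140:260,140:320,::-1],(720,480),interpolation=cv2.INTER_CUBIC)   # x4
cv2.imwrite("pics/tray1.png",a)
b=cv2.resize(np.load("pics/side1.npz")["p"][170:320,180:380,::-1],(800,600),interpolation=cv2.INTER_CUBIC); cv2.imwrite("pics/jars1.png",b)
# mat & tray fits from colour masks
P=cloud("top",np.load("pics/top1.npz")["d"]); h=cv2.cvtColor(p,cv2.COLOR_RGB2HSV)
reg=np.zeros(h.shape[:2],np.uint8); reg[145:260,140:255]=255
m=(cv2.inRange(h,(100,120,40),(155,255,255))&reg)>0
pts=np.array([plane("top",(u,v),3)[:2] for v,u in np.argwhere(m&(P[...,2]<20))],np.float32)
print("mat",cv2.minAreaRect(pts))
m=(P[...,2]>38)&(P[...,2]<56)&(reg>0); print("rim",cv2.minAreaRect(P[m][:,:2].astype(np.float32)))
m=(P[...,2]>112)&(P[...,2]<130)&(reg>0); print("board",cv2.minAreaRect(P[m][:,:2].astype(np.float32)),np.median(P[m],0))
reg[:]=0;reg[130:240,310:430]=255
m=(P[...,2]>88)&(P[...,2]<102)&(reg>0); print("tub",cv2.minAreaRect(P[m][:,:2].astype(np.float32)))
reg[:]=0;reg[140:190,270:320]=255
m=(P[...,2]>42)&(P[...,2]<58)&(reg>0); print("counter",cv2.minAreaRect(P[m][:,:2].astype(np.float32)))
m=(P[...,2]>130)&(P[...,2]<158)&(reg>0); print("knob",np.median(P[m],0), m.sum())
E
```

```text
[(array([241.3, 258.6]), np.int32(184), array([418., 113.,  60.])), (array([323.5, 264. ]), np.int32(193), array([ 403., -105.,   61.])), (array([366.6, 277.1]), np.int32(197), array([ 368., -220.,   61.])), (array([194.9, 283.3]), np.int32(192), array([355., 236.,  60.]))]
[(array([222. , 187.8]), np.int32(48), array([354., 234.,  59.])), (array([241.4, 207.5]), np.int32(57), array([419., 107.,  59.])), (array([238.2, 252.9]), np.int32(88), array([ 402., -113.,   60.])), (array([226.4, 282.6]), np.int32(113), array([ 367., -225.,   60.]))]Traceback (most recent call last):
  File "<stdin>", line 14, in <module>
  File "h.py", line 10, in plane
    K,R,t=cam(n); C=-R.T@t; r=R.T@np.linalg.inv(K)@np.array([*uv,1.]); return C+r*(z-C[2])/r[2]
          ~~~^^^
  File "h.py", line 4, in cam
    c=bot.camera_info(n); R=cv2.Rodrigues(c["rvec"])[0]; K=np.array([[c["fx"],0,c["cx"]],[0,c["fy"],c["cy"]],[0,0,1]])
ValueError: time passes only in moves, steps and waits
```

View pics/tray1.png

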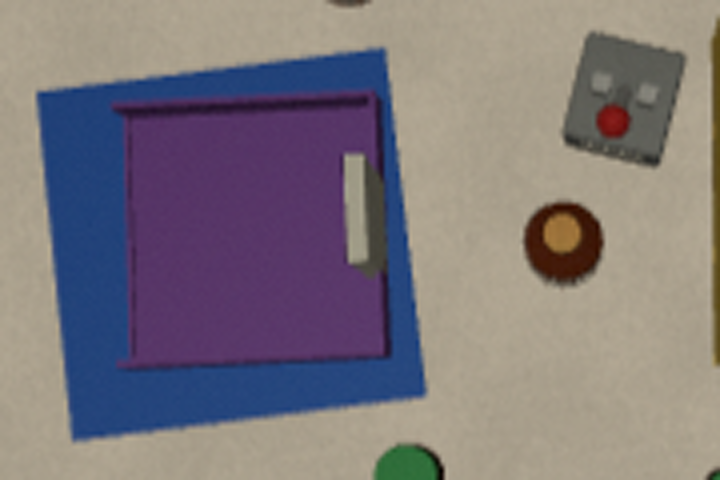

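View pics/jars1.png

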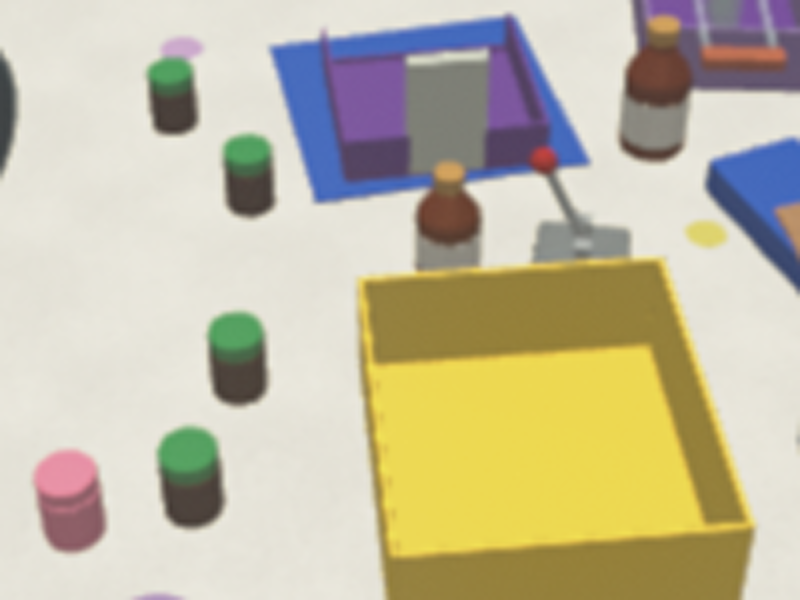

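The crops show the following.

- **Jars:** four green-capped brown jars, at (172,95), (248,175), (237,358) and (190,477) in the side crop. The pink one at (70,500) is the decoy, and no fifth jar is hidden.
- **Tray:** in the tray crop the mat corners are (37,93), (385,48), (426,396) and (72,440). The board top runs (344,153) to (369,264).
- **Counter:** the cheeks are at (602,82) and (648,93), with the knob at (613,122).

```bash
python3 - <<'E'
import re
s=open('h.py').read()
s=s.replace('def cam(n):\n    c=bot','_C={}\ndef cam(n):\n    if n not in _C: _C[n]=_cam(n)\n    return _C[n]\ndef _cam(n):\n    c=bot')
open('h.py','w').write(s)
E
python3 - <<'E'
from h import *
cr=lambda u,v:(140+u/4-.375,140+v/4-.375); f=lambda u,v:(u/1.4-.15,v/1.4-.15)
def quad(nm,pts,z,conv=cr):
    X=np.array([plane("top",conv(*p),z)[:2] for p in pts]); e=np.roll(X,-1,0)-X
    print(nm,X.round(1).tolist(),"c",X.mean(0).round(1),"len",np.linalg.norm(e,axis=1).round(1),"ang",np.degrees(np.arctan2(e[:,1],e[:,0])).round(1))
quad("mat",[(37,93),(385,48),(426,396),(72,440)],3)
quad("rim",[(113,105),(376,92),(388,355),(118,366)],48)
quad("board",[(344,153),(364,154),(369,264),(348,264)],123)
quad("tub",[(447,200),(586,201),(588,322),(447,322)],95,f)
quad("counter",[(589,32),(686,54),(660,166),(563,140)],50)
quad("cheeks",[(602,82),(648,93)],70); quad("knob",[(613,122)]*2,134)
print("side-view tri board top mid",tri(cr(356,209),(180+447/4-.4,170+57/4-.4)), "knob",tri(cr(613,122),(180+543/4-.4,170+160/4-.4)))
for t,s in(((241.3,258.6),(241.4,207.5)),((323.5,264),(238.2,252.9)),((366.6,277.1),(226.4,282.6)),((194.9,283.3),(222,187.8))): print("jar cap tri",tri(t,s).round(1),"plane60",plane("top",t,60).round(1))
E
```

```text
mat [[691.4, 381.7], [721.4, 134.0], [474.2, 105.0], [445.2, 353.1]] c [583.  243.4] len [249.5 248.9 249.8 247.8] ang [ -83.1 -173.3   96.7    6.6]
rim [[673.9, 316.0], [681.2, 135.2], [500.7, 126.8], [494.7, 310.2]] c [587.6 222. ] len [180.9 180.7 183.6 179.3] ang [ -87.7 -177.3   91.9    1.8]
board [[627.3, 147.2], [626.5, 134.3], [555.3, 130.9], [555.4, 144.4]] c [591.1 139.2] len [12.9 71.3 13.5 71.9] ang [ -93.4 -177.3   89.5    2.2]
tub [[723.4, -96.6], [718.8, -358.0], [490.8, -354.8], [492.8, -93.5]] c [ 606.4 -225.8] len [261.5 228.  261.3 230.6] ang [-91.  179.2  89.6  -0.8]
counter [[721.0, -11.1], [705.1, -77.3], [628.0, -58.7], [646.5, 7.2]] c [675.1 -35. ] len [68.1 79.3 68.5 76.8] ang [-103.5  166.4   74.3  -13.8]
cheeks [[682.3, -19.6], [674.6, -50.5]] c [678.4 -35.1] len [31.8 31.8] ang [-104.2   75.8]
knob [[643.9, -26.1], [643.9, -26.1]] c [643.9 -26.1] len [0. 0.] ang [0. 0.]
side-view tri board top mid [591.53084654 139.55576431 121.19815771] knob [644.05267779 -26.14891596 134.64162495]
jar cap tri [419.3 113.4  55.2] plane60 [419.2 112.9  60. ]
jar cap tri [ 403.1 -106.6   54.3] plane60 [ 403.5 -106.2   60. ]
jar cap tri [ 367.6 -220.8   54.1] plane60 [ 368.2 -219.9   60. ]
jar cap tri [354.  237.5  55.6] plane60 [354.6 236.6  60. ]
```

Everything matches the known sizes: mat 249 mm, board 71x13 mm with its top at 121, tub 229x261 mm, and the knob at the expected pose. I'll check IK for the whole plan, then pick the first jar.

```bash
cat > plan.py <<'E'
from h import *
from scipy.spatial.transform import Rotation as Ro
def down(a):                      # tool down, tool y at world angle a (deg)
    y=np.array([np.cos(np.radians(a)),np.sin(np.radians(a)),0]); z=np.array([0,0,-1.]); return np.c_[np.cross(y,z),y,z]
def quat(R): return Ro.from_matrix(R).as_quat(scalar_first=True)
MAT=np.array([583.,243.4,3.]); MYAW=6.7; TRAY=np.array([587.8,236.3,3.]); TYAW=2.0
TUB=np.array([606.4,-225.8,0])
def trayR(yaw,tilt=0): return Ro.from_euler('z',yaw,degrees=True).as_matrix()@Ro.from_euler('x',-tilt,degrees=True).as_matrix()
def trayP(p,yaw=TYAW,o=TRAY): return o+trayR(yaw)@np.array(p,float)
S=1
A=lambda s:np.c_[[-s,0,0],[0,s,0],[0,0,-1]].astype(float)
def tool(o,R,s=None):             # tray origin, rotation -> TCP pose holding the board
    return o+R@np.array([0,-97,95-bot.pinch_z]), quat(R@A(S if s is None else s))
def pour(tilt,yaw,lip):           # lip point position fixed
    R=trayR(yaw,tilt); return lip-R@np.array([0,78,4.]),R
SLOTS=[(-42,-35),(42,-35),(-42,42),(42,42)]
E
python3 - <<'E'
from plan import *
ik=lambda p,q:(lambda j:None if j is None else np.round(j,2).tolist())(bot.inverse_kinematics(p,q))
for a in(92,272):
    for s in SLOTS: print("slot",a,ik(trayP((*s,26)),quat(down(a))),ik(trayP((*s,230)),quat(down(a))))
    for j in((419,113),(403,-106),(368,-220),(354,237)): print("jar",a,ik((*j,19),quat(down(a))),ik((*j,230),quat(down(a))))
for s in(1,-1):
  print("grip",s,ik(*tool(TRAY,trayR(TYAW),s)),ik(*tool(MAT+[0,0,200],trayR(MYAW),s)))
  for yaw in(90,60,120,180,-180,45,135):
    d=Ro.from_euler('z',yaw,degrees=True).apply([0,1,0])
    print(yaw,[ik(*tool(*pour(t,yaw,TUB+[0,0,120]-35*d),s)) for t in(0,40,70)])
E
```

```text
slot 92 [0.16, 0.36, 1.83, -0.0, 0.95, -1.45] [0.16, 0.09, 1.73, -0.0, 1.32, -1.45]
slot 92 [0.14, 0.51, 1.62, -0.0, 1.01, -1.47] [0.14, 0.27, 1.52, -0.0, 1.35, -1.47]
slot 92 [0.28, 0.41, 1.76, -0.0, 0.97, -1.32] [0.28, 0.15, 1.66, -0.0, 1.33, -1.32]
slot 92 [0.25, 0.56, 1.55, -0.0, 1.04, -1.35] [0.25, 0.33, 1.45, -0.0, 1.36, -1.35]
jar 92 [0.0, 0.07, 2.21, -0.0, 0.87, -1.6] [0.0, -0.29, 2.09, -0.0, 1.35, -1.6]
jar 92 [-0.53, 0.03, 2.25, -0.0, 0.86, -2.14] [-0.53, -0.34, 2.13, -0.0, 1.36, -2.14]
jar 92 [-0.8, 0.06, 2.22, -0.0, 0.86, -2.41] [-0.8, -0.31, 2.1, -0.0, 1.35, -2.41]
jar 92 [0.32, 0.05, 2.23, -0.0, 0.86, -1.28] [0.32, -0.31, 2.1, -0.0, 1.35, -1.28]
slot 272 [0.16, 0.36, 1.83, -0.0, 0.95, 1.69] [0.16, 0.09, 1.73, -0.0, 1.32, 1.69]
slot 272 [0.14, 0.51, 1.62, -0.0, 1.01, 1.68] [0.14, 0.27, 1.52, -0.0, 1.35, 1.68]
slot 272 [0.28, 0.41, 1.76, -0.0, 0.97, 1.82] [0.28, 0.15, 1.66, -0.0, 1.33, 1.82]
slot 272 [0.25, 0.56, 1.55, -0.0, 1.04, 1.79] [0.25, 0.33, 1.45, -0.0, 1.36, 1.79]
jar 272 [0.0, 0.07, 2.21, -0.0, 0.87, 1.54] [0.0, -0.29, 2.09, -0.0, 1.35, 1.54]
jar 272 [-0.53, 0.0
[... 1178 characters left out ...]
12, 1.52, 0.71, -1.82]]
60 [[-0.53, 0.76, 0.92, -0.0, 1.46, -0.01], [-0.53, 0.15, 1.67, 0.01, 0.62, -0.01], None]
120 [[-0.29, 0.62, 1.14, -0.0, 1.39, -0.82], [-0.59, 0.18, 1.64, 0.71, 1.09, -1.38], [-0.88, 0.08, 1.91, 1.31, 1.28, -1.93]]
180 [[-0.21, 0.18, 1.7, -0.0, 1.25, -1.78], [-0.59, 0.28, 1.53, 0.57, 1.74, -2.17], [-0.78, 0.55, 1.33, 0.91, 2.12, -2.22]]
-180 [[-0.21, 0.18, 1.7, -0.0, 1.25, -1.78], [-0.59, 0.28, 1.53, 0.57, 1.74, -2.17], [-0.78, 0.55, 1.33, 0.91, 2.12, -2.22]]
45 [[-0.59, 0.73, 0.97, -0.0, 1.44, 0.19], [-0.51, 0.16, 1.67, -0.28, 0.66, 0.44], None]
135 [[-0.25, 0.52, 1.27, -0.0, 1.35, -1.04], [-0.59, 0.2, 1.61, 0.72, 1.26, -1.59], [-0.88, 0.21, 1.78, 1.21, 1.52, -1.99]]
```

```bash
cat > jar.py <<'E'
from plan import *
Q=quat(down(272)); 
def seen(skip_tray=True):
    out=[]
    for n in("top","side"):
        p,d=bot.snapshot(n)
        for b in blobs(n,p,d,*GREEN,amin=40 if n=="side" else 120):
            X=plane(n,b[0],60 if n=="top" else 55)[:2]
            if 250<X[0]<900 and -15<b[2][2]-55<15 and not(np.abs(X-[590,230])<[95,95]).all() and all(np.linalg.norm(X-o)>30 for o in out): out.append(X)
    return out
def pick_place(X,slot):
    bot.move_pose((*X,150),Q); bot.move_gripper(66); bot.servo_line((*X,19),rate=130)
    bot.move_gripper(0,30); w=bot.sense()["gripper_width"]; print("grip w",round(w,1),"t",round(bot.sense()["time"],1))
    if not 38<w<48: bot.move_gripper(66); bot.servo_line((*X,180)); raise SystemExit("missed")
    bot.servo_line((*X,210),rate=250)
    T=trayP((*slot,0))[:2]; bot.move_pose((*T,210),Q)
    w=bot.sense()["gripper_width"]
    if not 38<w<48: raise SystemExit("lost")
    hit=bot.servo_line((*T,27),rate=120,force_limit=8); print("put z",bot.sense()["position"].round(1),hit)
    bot.move_gripper(57); bot.servo_line((*T,210),rate=250)
E
python3 - <<'E'
from jar import *
o=seen(); print(o)
X=min(o,key=lambda p:p[1]); pick_place(X,SLOTS[0]); 
o=seen(); print(np.round(o))
p,d=bot.snapshot("side"); cv2.imwrite("pics/s2.png",cv2.resize(p[:,:,::-1],(784,588)))
E
```

```text
[array([419.48603971, 112.88955021]), array([ 403.71628443, -106.17716301]), array([ 368.15379342, -219.85887657]), array([354.55492847, 236.60292141])]
grip w 43.0 t 6.5
put z [546.5 200.3  33.5] True
[[ 419.  113.]
 [ 404. -106.]
 [ 354.  238.]]
```

View pics/s2.png

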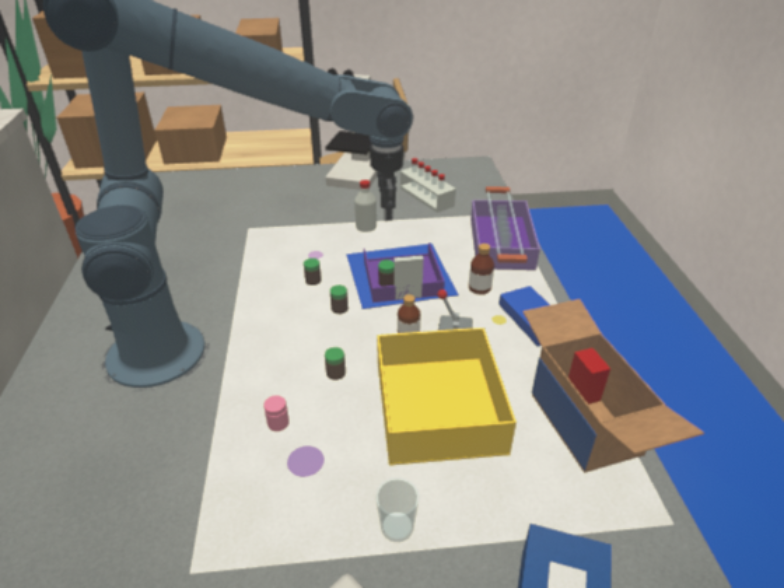

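The picture shows jar one upright in the tray at (386,270), with three still on the bench. I'll move those next.

```bash
python3 - <<'E'
from jar import *
for s in SLOTS[1:]:
    o=seen(); print(np.round(o).tolist())
    if not o: break
    pick_place(min(o,key=lambda p:p[1]),s)
q=bot.sense()["qpos"]; q[0]=-.6; bot.set_joints(q)
print(np.round(seen()),bot.sense()["time"])
p,d=bot.snapshot("top"); np.savez("pics/top3.npz",p=p,d=d)
cv2.imwrite("pics/t3.png",cv2.resize(p[140:260,140:320,::-1],(720,480),interpolation=cv2.INTER_CUBIC))
E
```

```text
[[419.0, 113.0], [404.0, -106.0], [354.0, 239.0]]
grip w 43.3 t 14.9
put z [630.6 203.4  32.9] True
[[419.0, 113.0], [354.0, 238.0]]
grip w 43.0 t 22.5
put z [545.  277.   27.8] False
[[354.0, 237.0]]
grip w 43.3 t 29.8
put z [628.6 279.8  27.4] False
[] 36.8083
```

View pics/t3.png

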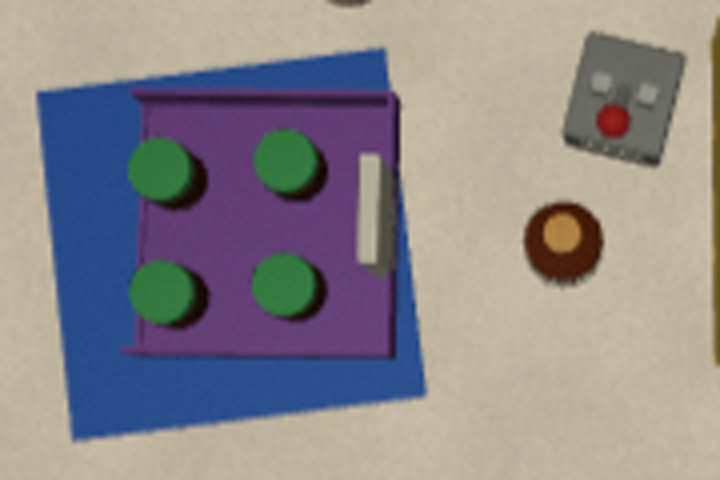

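All four jars are in the tray. The tray was nudged about 11 mm towards its board side: the board top is now (359,153) to (380,265). I'll re-measure it, then grip, lift and carry.

```bash
python3 - <<'E'
from plan import *
import json
cr=lambda u,v:(140+u/4-.375,140+v/4-.375)
X=np.array([plane("top",cr(*p),123)[:2] for p in[(360,153),(381,154),(380,265),(358,264)]]); c=X.mean(0)
e=(X[0]+X[1]-X[2]-X[3]); e2=np.array([plane("top",cr(*p),48)[:2] for p in[(396,95),(393,357)]]); e2=e2[0]-e2[1]
yaw=np.degrees(np.arctan2(e[1],e[0])); yaw2=np.degrees(np.arctan2(e2[1],e2[0])); print(c,yaw,yaw2)
yaw=(yaw+yaw2)/2
o=np.r_[c,3]+trayR(yaw)@np.array([0,97,0]); print("tray",o,yaw)
for p in[(162,170),(163,293),(287,162),(287,286)]: print("jar in tray",(trayR(yaw).T@(plane("top",cr(*p),67)-o)).round())
json.dump([o.tolist(),yaw],open("tray.json","w"))
p,q=tool(o,trayR(yaw),-1)
bot.move_gripper(50); bot.move_pose(p+[0,0,90],q); print(bot.servo_line(p,rate=80,force_limit=10))
bot.move_gripper(0,110); s=bot.sense(); print("w",s["gripper_width"],s["position"]-p,s["time"])
bot.servo_line(p+[0,0,40],rate=60); s=bot.sense(); print("w",s["gripper_width"],s["ft_force"],s["torque"])
pp,d=bot.snapshot("side"); cv2.imwrite("pics/s4.png",cv2.resize(pp[110:260,200:400,::-1],(800,600),interpolation=cv2.INTER_CUBIC))
E
```

```text
[590.87151179 130.49898564] -0.6694450731535936 -0.6136736064887862
tray [591.95762941 227.49290477   3.        ] -0.6415593398211898
jar in tray [33. 50. 64.]
jar in tray [-50.  48.  64.]
jar in tray [ 39. -34.  64.]
jar in tray [-45. -35.  64.]
False
w 12.601347269007622 [0.3830946  0.27728659 0.61983024] 40.3583
w 12.702703743471384 [ 0.18526589 -0.76715456 -5.3462339 ] [-0.33207653 -0.03522009 -0.01475711]
```

View pics/s4.png

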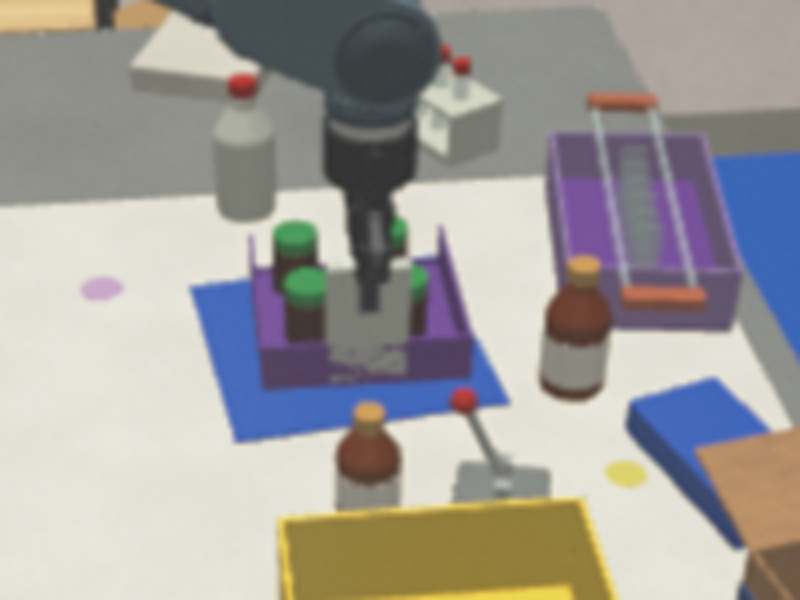

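The tray is held level with four jars in it. Next is the carry to the tub and the pour.

```bash
cat > go.py <<'E'
from plan import *
YP=110; D=trayR(YP)@np.array([0,1.,0]); LIP=TUB-52*D+[0,0,128]
E
python3 - <<'E'
from go import *
import json
o,y=json.load(open("tray.json")); o=np.array(o)
def go(o,R,rate): p,q=tool(o,R,-1); bot.servo_line(p,ori=q,rate=rate)
go(o+[0,0,210],trayR(y),120)
lip=LIP+[0,0,80]; o2,_=pour(0,YP,lip); g=lambda o,y:o+trayR(y)@np.array([0,-97,0])
G0,G1=g(o+[0,0,210],y),g(o2,YP)
for k in np.linspace(0,1,6)[1:]:
    yy=y+k*(YP-y); gg=G0+k*(G1-G0); go(gg-trayR(yy)@np.array([0,-97,0]),trayR(yy),150)
s=bot.sense(); print("over tub",s["position"],s["gripper_width"],s["ft_force"],s["time"])
pp,d=bot.snapshot("side"); cv2.imwrite("pics/s5.png",cv2.resize(pp[:,:,::-1],(784,588)))
E
```

```text
over tub [ 819.32556819 -146.79439328  280.28751255] 12.458299629800281 [-0.15281393 -0.14729306 -4.98442672] 45.9583
```

View pics/s5.png

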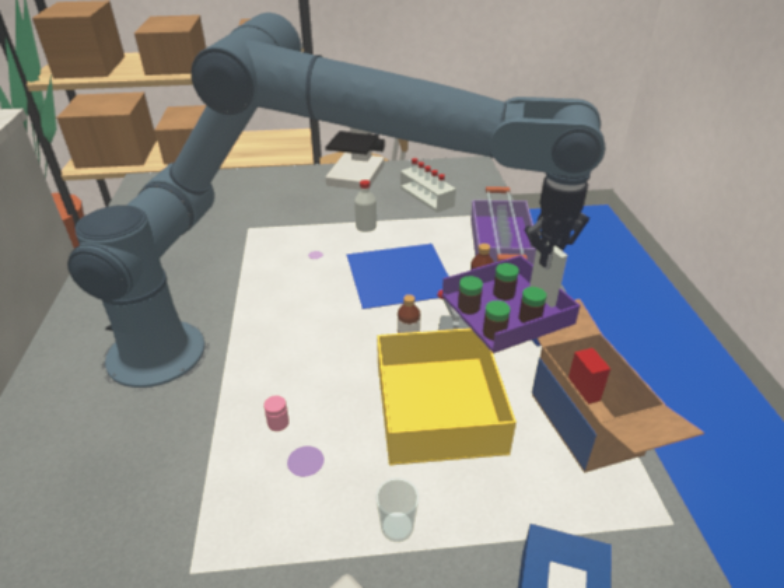

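All four jars are still upright in the level tray, above the tub side. I'll tilt it a little before lowering so the back clears the cardboard box, then pour.

```bash
python3 - <<'E'
from go import *
def go(t,lip,rate): p,q=tool(*pour(t,YP,lip),-1); bot.servo_line(p,ori=q,rate=rate)
up=LIP+[0,0,80]
go(10,up,100); go(18,up,100); go(20,LIP,100)
for t in range(30,71,8): go(t,LIP,90)
bot.hold(.5)
p,d=bot.snapshot("top"); cv2.imwrite("pics/t6a.png",p[:,:,::-1])
pp,d=bot.snapshot("side"); cv2.imwrite("pics/s6.png",cv2.resize(np.vstack([p[100:260,:,::-1],pp[150:350,:,::-1]]),(784,504)))
s=bot.sense(); print(s["position"],s["gripper_width"],s["ft_force"],s["time"])
E
```

```text
[ 647.67872304 -210.76469056  317.1868609 ] 12.541713834616285 [-0.86441244 -0.28971714 -2.59415727] 51.1333
```

View pics/s6.png

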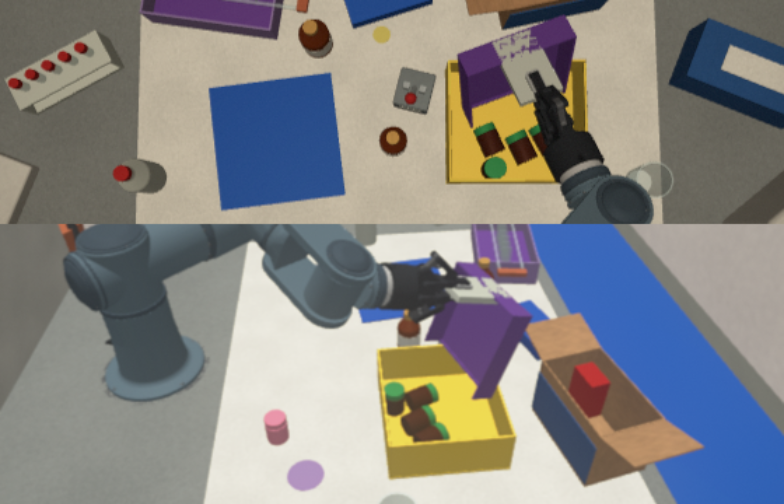

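The picture shows all four jars in the tub (one upright, three lying) and an empty tray. I'll bring it back level to the mat.

```bash
python3 - <<'E'
from go import *
def goR(o,R,rate,**k): p,q=tool(o,R,-1); return bot.servo_line(p,ori=q,rate=rate,**k)
up=LIP+[0,0,80]
goR(*pour(60,YP,LIP+[0,0,20]),100); goR(*pour(40,YP,up),120); goR(*pour(20,YP,up),120); o2,R=pour(0,YP,up); goR(o2,R,120)
o=MAT+[0,0,207]; g=lambda o,y:o+trayR(y)@np.array([0,-97,0]); G0,G1=g(o2,YP),g(o,MYAW)
for k in np.linspace(0,1,6)[1:]:
    yy=YP+k*(MYAW-YP); goR(G0+k*(G1-G0)-trayR(yy)@np.array([0,-97,0]),trayR(yy),180)
goR(MAT+[0,0,30],trayR(MYAW),120)
p,d=bot.snapshot("side"); cv2.imwrite("pics/s7.png",cv2.resize(p[110:260,200:400,::-1],(800,600),interpolation=cv2.INTER_CUBIC))
print(goR(MAT+[0,0,-1],trayR(MYAW),40,force_limit=4), bot.sense()["position"],tool(MAT,trayR(MYAW),-1)[0],bot.sense()["time"])
E
```

```text
True [593.7624632  146.98644247  79.92860362] [594.3170615  147.06244699  79.3       ] 59.025
```

View pics/s7.png

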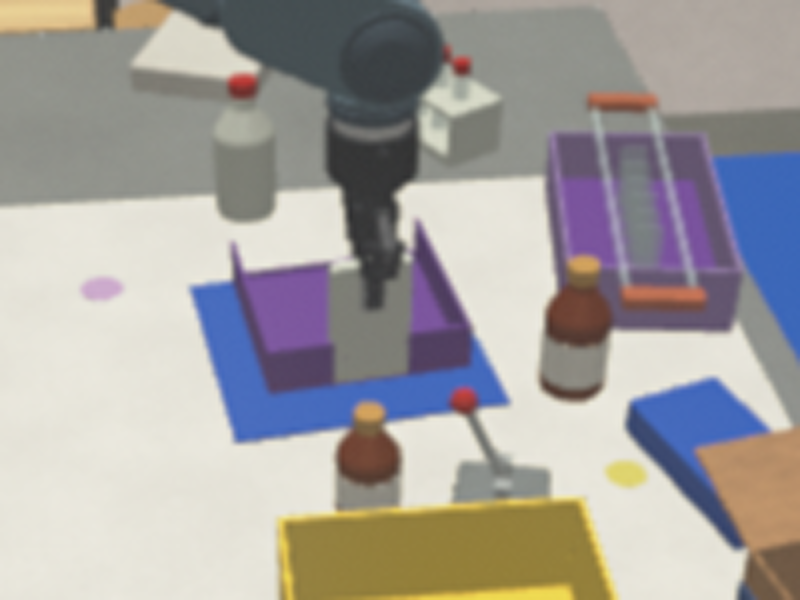

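The tray is level just above the mat and has now made contact. I'll release it, check it from above, then push the lever with the shut fingers.

```bash
python3 - <<'E'
from go import *
bot.move_gripper(40); p=bot.sense()["position"]; bot.servo_line(p+[0,0,130],rate=150)
C=np.array([677.,-35,0]); a=np.radians(-14.1); ex=np.array([np.cos(a),np.sin(a),0]); Q=quat(down(255.9))
at=lambda s,z:C+s*ex+[0,0,z]
bot.move_gripper(0); bot.move_pose(at(-70,260),Q)
t,d=bot.snapshot("top"); cv2.imwrite("pics/t8.png",cv2.resize(t[130:260,140:430,::-1],(800,359),interpolation=cv2.INTER_CUBIC))
bot.servo_line(at(-70,128),rate=120)
s=bot.sense(); print(s["position"],at(-70,128),s["time"])
sd,d=bot.snapshot("side"); cv2.imwrite("pics/s8.png",cv2.resize(sd[150:270,230:390,::-1],(800,600),interpolation=cv2.INTER_CUBIC))
E
```

```text
[609.84434741 -18.09400078 129.07368958] [609.10895893 -17.94694917 128.        ] 62.9083
```

View pics/t8.png

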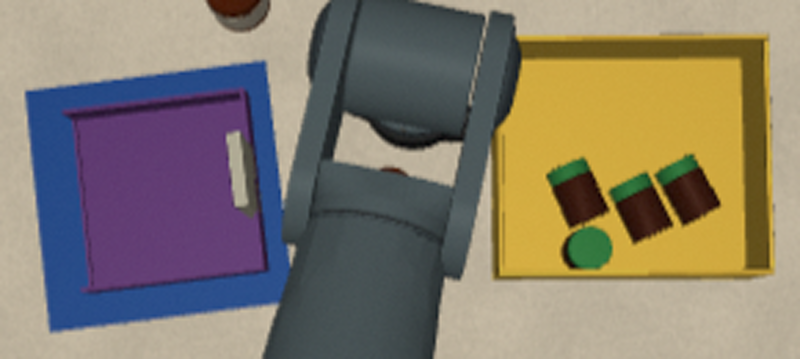

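View pics/s8.png

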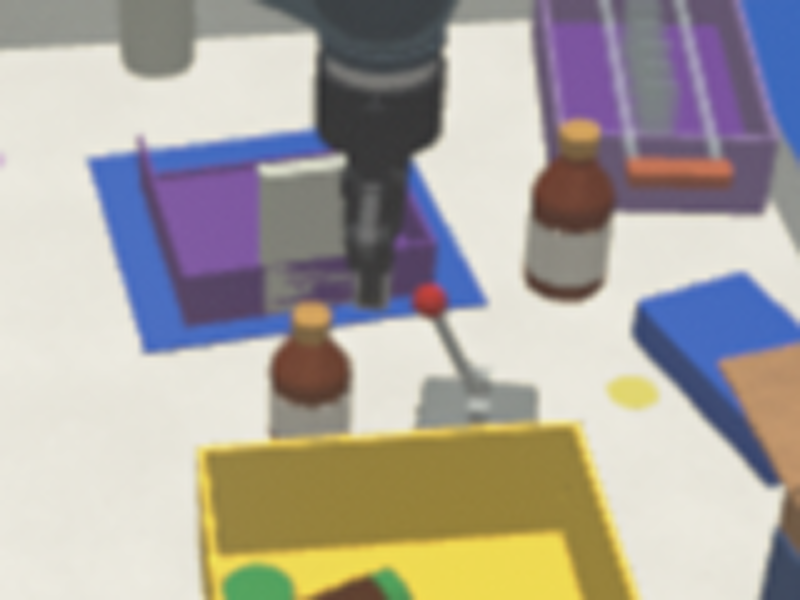

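The tray is centred and square on the mat, with the board at (240,170) in the top crop. Four jars lie in the tub. In the side crop the shut fingers at (372,295) stand just behind the red knob at (430,298), so I'll push now.

```bash
python3 - <<'E'
from go import *
C=np.array([677.,-35,0]); a=np.radians(-14.1); ex=np.array([np.cos(a),np.sin(a),0])
at=lambda s,z:C+s*ex+[0,0,z]
S=lambda:(bot.sense()["position"]-C)@ex
hit=bot.servo_line(at(-5,128),rate=60,force_limit=9); print(hit,S(),bot.sense()["ft_force"])
if not hit: hit=bot.servo_line(at(28,128),rate=35,force_limit=9); print(hit,S(),bot.sense()["ft_force"])
bot.hold(.2); print(S(),bot.sense()["ft_force"])
d,_=bot.snapshot("side"); cv2.imwrite("pics/s9.png",cv2.resize(d[150:270,230:390,::-1],(800,600),interpolation=cv2.INTER_CUBIC))
E
```

```text
False -5.294287683975955 [-2.96223384 -0.55784069  0.56459304]
True 14.526714565047048 [-3.59528393  1.14424911  3.18727079]
14.247384236223803 [-1.77384762  1.35385472  1.56046895]
```

View pics/s9.png

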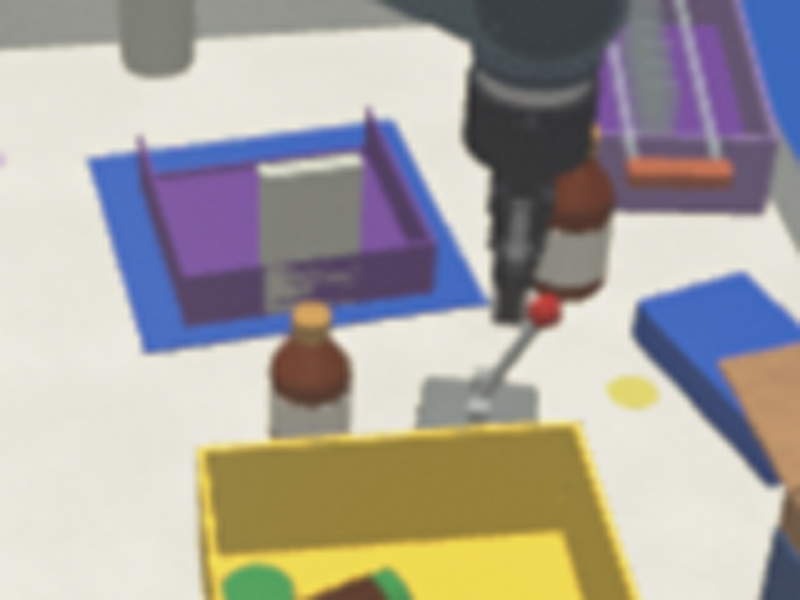

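The lever leans fully to +x, with the knob at (544,310) and finger position 14.5 mm against about 13 predicted at the stop. I'll press 2 to 3 mm more to be sure, then retreat, leave, and check.

```bash
python3 - <<'E'
from go import *
C=np.array([677.,-35,0]); a=np.radians(-14.1); ex=np.array([np.cos(a),np.sin(a),0])
at=lambda s,z:C+s*ex+[0,0,z]
h=bot.servo_line(at(19,128),rate=25,force_limit=12); s=bot.sense(); print(h,(s["position"]-C)@ex,s["ft_force"]); bot.hold(.15)
bot.servo_line(at(-70,128),rate=90); bot.servo_line(at(-70,280),rate=150)
q=bot.sense()["qpos"]; q[0]=-1.6; bot.set_joints(q); bot.hold(.5)
t,_=bot.snapshot("top"); sd,_=bot.snapshot("side"); cv2.imwrite("pics/f.png",np.hstack([cv2.resize(t[100:260,60:460,::-1],(800,320)),])); 
cv2.imwrite("pics/f2.png",np.vstack([cv2.resize(t[100:260,60:460,::-1],(800,320)),cv2.resize(sd[160:300,200:600,::-1],(800,280))]))
print(bot.sense()["time"])
E
```

```text
False 15.11499559129553 [-11.68886924   2.94065739  -0.01654378]
71.3167
```

View pics/f2.png

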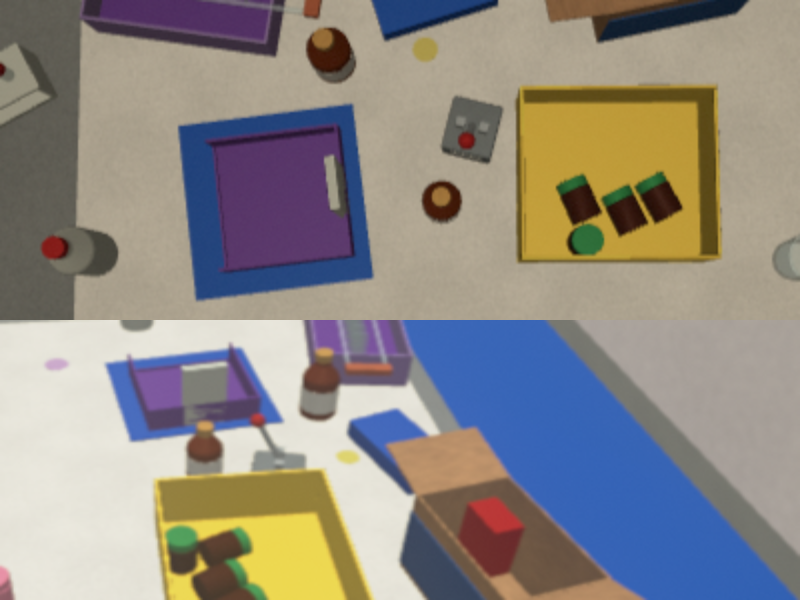

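The fingers met 12 N with the lever hard on its stop. It has sprung back, with the knob at (467,141) in the top half of the picture. All four jars are in the tub, the tray is square on its mat, and the bottles are undisturbed, so I'm handing in.

```bash
python3 -c "
from cell import bot
print(bot.close_job())"
```

```text
the job is handed in; nothing more can be done
None
```

I handed the job in at about 71 s of the 208 s allowed: all four jars (there was no fifth) are in the tub, the tray is back square on its mat, the lever went to its stop and sprang back, and the bottles and beaker were left alone; the hand-in gave no verdict.

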